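# Set out the calibration bottles on the bottle board

## Task

Set out the white calibration bottles on the white board, each standing upright and fully down in its well: the small red-capped one in the front-row well in front of the timer, the small blue-capped one in the front-row well in front of the crucible, the small yellow-capped one between those two, and the bigger green-capped bottle in the large well behind the yellow one, between timer and crucible. Leave the small brown dropper bottle standing where it is, and tip no bottle over.

Things in the scene. Friction and masses are not known exactly. Their poses are not given: they have to be found in the camera images.
- board: white board, fixed, 172 (x) x 220 (y) x 10 mm, round grey-floored wells 4 mm deep (floor at 6 mm). Origin: centre of underside; +x to its back, away from the robot, +y to its left; yaw 0.25 to 0.75 rad. Front row: wells 56 mm across at x = -44, y = +66, 0, -66 mm. Behind: well 74 mm across at x = +46, y = 0. Timer and crucible stand on its two back corners, each behind a front end well.
- timer: flat off-white kitchen timer, 62 x 62 x 18 mm, fixed on one back corner of the board (about x = +48 mm, y = +77 or -77 mm in the board's frame; which of the two changes). Origin at the centre of its underside, 10 mm above the worktop, z up.
- crucible: cream porcelain crucible, open cup 46 mm across and 36 mm high, fixed on the other back corner of the board (about x = +48 mm, y = -77 or +77 mm in the board's frame). Origin at the centre of its underside, 10 mm above the worktop, z up.
- red_bottle: small white plastic bottle with a red cap and red band, standing: body 37 mm across and straight up to 42 mm high, shoulder narrowing from there to 69 mm, cap 27 mm across from 69 to 82 mm high; about 70 g. Origin at the centre of its underside, z up; round, so its yaw means nothing. Stands on the worktop behind the board.
- yellow_bottle: small white plastic bottle with a yellow cap and yellow band, standing: body 37 mm across and straight up to 42 mm high, shoulder narrowing from there to 69 mm, cap 27 mm across from 69 to 82 mm high; about 70 g. Origin at the centre of its underside, z up; round, so its yaw means nothing. Stands on the worktop behind the board.
- blue_bottle: small white plastic bottle with a blue cap and blue band, standing: body 37 mm across and straight up to 42 mm high, shoulder narrowing from there to 69 mm, cap 27 mm across from 69 to 82 mm high; about 70 g. Origin at the centre of its underside, z up; round, so its yaw means nothing. Stands on the worktop behind the board.
- green_bottle: bigger white plastic bottle with a green cap, standing: body 54 mm across and straight up to 60 mm high, shoulder narrowing to 97 mm, cap 36 mm across from 97 to 115 mm high; about 200 g. Origin at the centre of its underside, z up; round. Stands on the worktop behind the board.
- dropper_bottle: bystander: small brown bottle with a tall black dropper cap, 34 mm across, 85 mm high, loose, must stay where it is. Origin at the centre of its underside, z up. The five bottles stand in an arc behind the board in shuffled order, neighbouring centres at least about 50 mm apart; the near and far side of each are free for fingers.
Mind the look-alikes: they are no part of the job. Leave any orange look-alike of the yellow_bottle alone. Leave any purple look-alike of the red_bottle alone.

How it is judged:
By the outcome, as a careful person would: the job done as asked, in the order asked, and still so for the second after the job is handed in, with the robot touching nothing.
It also fails if it takes over 88 s, if anything falls off the work surface, if the arm or the gripper's body presses on something with over 40 N, if the wrist force passes 120 N, or if a joint passes its speed limit or range.

## Robot

A 6-joint arm with a two-finger parallel gripper is mounted at the origin on a cart in front of the work surface, level with it; the furniture and walls round the work are solid. World frame = base frame: x ahead of the robot, y to its left, z up, the work surface at z = 0. Lengths are in m, angles in degrees, forces in N, time in s.
With the tool pointing down it reaches from about 0.3 to 0.875 m from the base axis. Payload 6.4 kg.
Tool frame: the origin (TCP) lies midway between the tips of the shut fingers; the grasp point (between the pads) lies 19 mm behind it (r.grip_depth is the distance from the TCP to the grasp point, in m); z points along the fingers, y is the line along which they close (so a half turn about z gives the same grasp; the last joint's range is limited). The gripper opens to 88 mm and grips with 3 to 60 N. Pads are 18 mm wide; open, the fingers measure 123 mm over their backs; the gripper's body (75 mm by 187 mm) begins 45 mm behind the grasp point.
Start: joints at [62.894, 10.359, 92.074, -0, 77.567, -11.82], TCP at [0.152, 0.555, 0.239] pointing down, gripper open.
Joint ranges: [-171.53, 171.53], [-51.25, 118.39], [17.06, 147.69], [-65.23, 245.23], [0, 150.52], [-178.68, 178.68]. Speed limits (degrees/s): [147.25, 147.25, 172.46, 180, 180, 180].

## Interface

Orientations are given as [roll, pitch, yaw] about the fixed x, y, z axes, in that order (R = Rz(yaw) Ry(pitch) Rx(roll)).
In Python, from station import r gives the robot as it stands.
- The arm moves only by the tool drive_tool, never from a script. Its argument "plan" is a list that holds one entry, the list of rows, each a list of 5 numbers: the closure, from -1 (fully open) to 1 (shut), then the shift along the tool's x, y, z normalised to -1 to 1, where 1 is 20 mm, then the turn about the tool's z normalised to -1 to 1, where 1 is 5 degrees. In form: [[[gripper, tx, ty, tz, turn], ...]]. A call has 1 to 8 rows; each row shifts and turns the commanded pose from where the row before left it, along the tool's axes as they then stand; what a row does not reach is not made up. A row lasts 1/12 s, in which the tool goes at most 41.7 mm and 7.16 degrees, less where a joint would pass 70% of its speed; a pose out of reach is approached as far as the arm can. A call with a number of a shift or a turn outside -1 to 1 is refused whole. A call with a gripper value outside its range is refused whole. The fingers move at their own pace and stop on an object; the grip force is fixed at half the most. Time passes only in rows, so rows that do not move let the fingers close. It gives the time, the measured TCP pose, the force, the opening and the grip force at its end, in the units of the state.
- r.state(): the state, without advancing time (a new reading comes with each control period).
- r.get_image(name): name is "side" or "top" or "wrist"; returns a dict with "color" (480x640x3 uint8, blue, green, red), "fovy" (degrees; the focal length in pixels is half the picture's height over the tangent of half this angle, whatever the lens; pixels are square), "cx", "cy" (the principal point, pixels), "D" ([k1, k2, p1, p2, k3] as OpenCV has them; the pictures are not rectified), "pose" (4x4, takes a point from camera to world coordinates); the wrist camera has in their place "T_tool_cam" (4x4, takes a point from camera to tool coordinates, whose origin is the TCP and whose axes are the flange's). Camera axes: x right, y up, looking along -z (the intrinsics and any distortion apply to the point x, -y, -z); pixel columns grow to the right and rows downward; lengths in m; the calibration is good to about 2 mm. A picture is of the moment at which its call begins: read the wrist's pose just before it. There is no depth.
- r.finish_job(): hands the job in; it is judged then, once.
Trained networks look in the newest picture that a camera, given by its name, has taken for a name from the list of things; names that differ only in an ending like _2 or _b are one class to them, and where a whole thing is asked for, a point or a joint stands for the part that bears it (a point fixed in the world has none). Each returns a list of dicts, best first, with "score" (0 to 1); they miss things now and then, are a little off and sometimes report something else, mostly with a low value. They report only what shows in the picture. A call takes as long as a camera call. They do not tell look-alikes from the thing itself.
- r.recognise(camera, query): "xy" ([column, row] in pixels, amid what is visible of it).
- r.trace(camera, query): "pixels" (480x640 bool, what is visible of it) and "xy" ([column, row] in pixels, amid what is visible of it).
- r.pinpoint(camera, query): "xy" ([column, row] in pixels: a listed point, or the origin of a listed thing).
The state is a dict: "t": time; "q": joint angles; "qvel": joint speeds; "effort": joint torques, N m; "eef_pos": TCP position; "orientation": TCP orientation; "contact_force": force on the tool from outside, world axes, zero at the start; "moment": the same for the moment, N m; "gripper_width": opening from 0.0 (shut) to 1.0 (fully open); "finger_force": force on a finger pad.
Only numpy, scipy, OpenCV 4.12 (cv2) and the standard library are available. Lean on these libraries where they do the work, as an engineer would, in place of code of your own. Each camera call takes 0.05 s, during which the arm holds its last target. There are 200 camera calls.

## Working session

There is one attempt and no reset: what is moved stays moved. The work goes in short steps, Python scripts to look and compute and a tool call to move; the robot and the scene stay as the last step left them, time stands still between calls to the robot, and variables do not carry over. Pictures are saved under pics/ and viewed, at most 14 in all, crops included, and the job is handed in when it is done.

Besides the shell and the picture viewer there is one more tool, called after "Call:" in YAML: its name, and indented under it one key for each argument. drive_tool: Moves the arm, as the interface text tells. Scaled input: -1 to 1 covers 20 mm each way for a shift and 5 degrees each way for a turn. Its arguments: {"type":"object","properties":{"plan":{"type":"array"}},"required":["plan"]}

```bash
mkdir -p pics; ls; python3 - <<'E'
from station import r
import cv2
print(r.state())
for n in("top","side"):
    im=r.get_image(n); cv2.imwrite(f"pics/{n}0.png",im["color"]); print(n,im["fovy"],im["cx"],im["cy"],im["D"],im["pose"])
    for q in("board","timer","crucible","red_bottle","yellow_bottle","blue_bottle","green_bottle","dropper_bottle"):
        print(q,[(round(d["score"],2),[round(float(v)) for v in d["xy"]]) for d in r.pinpoint(n,q)])
E
```

```text
pics
{'t': 0.0, 'q': array([ 6.28958013e+01,  1.04014539e+01,  9.21297914e+01, -1.62323049e-03,
        7.75664012e+01, -1.18197708e+01]), 'qvel': array([ 0.09725595, -0.11715712,  0.08468784,  0.1400311 , -0.03058474,
       -0.0433311 ]), 'effort': array([ 5.30101679e-04, -4.33855212e+01, -3.41858768e+01,  7.04108016e-02,
        3.83083709e-02, -1.28724423e-04]), 'eef_pos': array([0.15132318, 0.55419346, 0.23783017]), 'orientation': array([-1.79904099e+02, -1.84503307e-02,  1.64715907e+02]), 'contact_force': array([ 0.25166669,  0.34262493, -0.37751485]), 'moment': array([-0.04729426, -0.0339831 , -0.03012128]), 'finger_force': 0.0, 'gripper_width': 0.9934657398541474}
top 51.068884420550866 327.44265017052686 236.98541080261293 [-0.02495084  0.          0.          0.          0.        ] [[ 0.00850451  0.99424818 -0.10676247  0.44113169]
 [-0.99995891  0.00812058 -0.00403035  0.33525388]
 [-0.0031402   0.10679236  0.99427639  0.89866733]
 [ 0.          0.          0.          1.        ]]
board [(0.67, [371, 309])]
timer [(0.89, [366, 258])]
crucible [(0.89, [326, 336]), (0.61, [287, 233])]
red_bottle [(0.87, [323, 212]), (0.7, [285, 170])]
yellow_bottle [(0.89, [256, 258]), (0.28, [289, 236])]
blue_bottle [(0.74, [400, 178])]
green_bottle [(0.83, [356, 193])]
dropper_bottle [(0.73, [287, 232])]
side 48.68244271569583 329.19167971711494 238.55921213517215 [0.03013752 0.         0.         0.         0.        ] [[-0.99780243 -0.0375428   0.05459719  0.55310262]
 [ 0.06619367 -0.52808771  0.84660603  1.05323058]
 [-0.00295186  0.84835954  0.52941229  0.50341897]
 [ 0.          0.          0.          1.        ]]
board [(0.79, [382, 242])]
timer [(0.9, [328, 242])]
crucible [(0.77, [418, 260])]
red_bottle [(0.93, [228, 301]), (0.63, [282, 273]), (0.39, [326, 242])]
yellow_bottle [(0.68, [393, 315])]
blue_bottle [(0.56, [246, 230])]
green_bottle []
dropper_bottle [(0.97, [309, 295])]
```

View pics/top0.png

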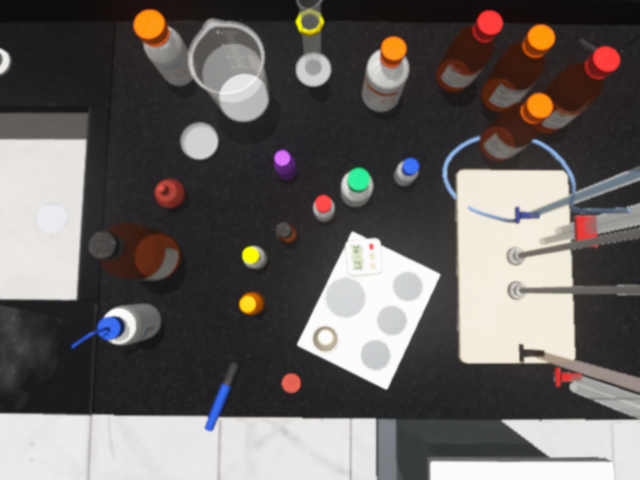

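View pics/side0.png

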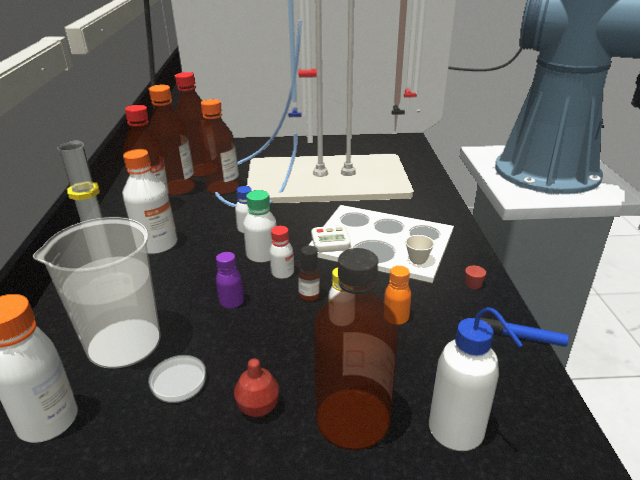

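The top view shows these bottles (cap pixels):
- Red: cap at (323,202). Possible confusions are the purple look-alike (282,157), the red bulb (170,193) and the red disc (291,383).
- Yellow: (251,255). The orange look-alike is at (249,303).
- Blue: (409,166). The big blue-capped wash bottle is at (110,328).
- Green: (358,180).
- Dropper: (285,232).

The timer is at (364,257) and the crucible at (326,338). The front wells are at (407,286), (392,320) and (376,355), and the large well is at (345,297).

```bash
cat > h.py <<'E'
import numpy as np, cv2
from station import r
def K(im):
    f=240/np.tan(np.radians(im["fovy"]/2)); return np.array([[f,0,im["cx"]],[0,f,im["cy"]],[0,0,1]])
def ray(im,uv,P,z):
    p=cv2.undistortPoints(np.array([[uv]],float),K(im),np.array(im["D"],float))[0,0]
    d=P[:3,:3]@[p[0],-p[1],-1]; o=P[:3,3]; return (o+d*(z-o[2])/d[2])[:2]
def proj(im,P,X):
    c=P[:3,:3].T@(np.asarray(X)-P[:3,3]); k=K(im)
    return cv2.projectPoints(np.array([[c[0],-c[1],-c[2]]]),np.zeros(3),np.zeros(3),k,np.array(im["D"],float))[0].ravel()
E
python3 - <<'E'
from h import *
from scipy.optimize import least_squares
im=r.get_image("top"); c=im["color"]; P=im["pose"]; hsv=cv2.cvtColor(c,cv2.COLOR_BGR2HSV)
caps=dict(red=(323,202,.082),yellow=(251,255,.082),blue=(409,166,.082),green=(358,180,.115))
for n,(u,v,z) in caps.items():
    h=int(np.median(hsv[v-2:v+3,u-2:u+3,0])); dh=np.abs((hsv[...,0].astype(int)-h+90)%180-90)
    m=((dh<10)&(hsv[...,1]>110)&(hsv[...,2]>90)).astype(np.uint8)
    m[:, :u-16]=0;m[:,u+17:]=0;m[:v-16]=0;m[v+17:]=0
    k,l,s,ce=cv2.connectedComponentsWithStats(m); i=l[v,u]
    print(n,h,s[i],ce[i],ray(im,ce[i],P,z-.003))
W=[];g=cv2.cvtColor(c,cv2.COLOR_BGR2GRAY)
for (u,v) in((407,286),(392,320),(376,355),(345,297)):
    t=int(g[v,u]); m=(np.abs(g.astype(int)-t)<14).astype(np.uint8)
    m[:, :u-28]=0;m[:,u+28:]=0;m[:v-28]=0;m[v+28:]=0
    k,l,s,ce=cv2.connectedComponentsWithStats(m,connectivity=4); i=l[v,u]; w=ray(im,ce[i],P,.006); W.append(w); print(t,s[i],ce[i],w)
W=np.array(W); B=np.array([[-44,66],[-44,0],[-44,-66],[46,0]])/1000
def best(B):
    f=lambda p:((B@np.array([[np.cos(p[2]),-np.sin(p[2])],[np.sin(p[2]),np.cos(p[2])]]).T+p[:2])-W).ravel()
    return least_squares(f,[.4,.3,.5]),f
for s in(1,-1):
    o,f=best(B*[1,s]); print(s,o.x,o.fun.round(4)); print((o.fun.reshape(-1,2)+W).round(4))
for n,z in(("dropper_bottle",0),("timer",.01),("crucible",.01)):
    d=r.pinpoint("top",n)[0]; print(n,ray(im,d["xy"],P,z))
E
```

```text
red 1 [314 194  18  19 253] [322.86166008 202.66007905] [0.58615752 0.34663537]
yellow 30 [241 246  19  18 256] [249.9375   254.765625] [0.49884527 0.46516261]
blue 111 [402 157  18  18 249] [410.46987952 165.6184739 ] [0.64995823 0.20115285]
green 77 [348 167  22  25 438] [358.27625571 178.77853881] [0.6193786  0.29005618]
208 [394 273  28  28 616] [407.40422078 286.04545455] [0.45084817 0.19666951]
208 [378 307  29  28 636] [391.54874214 320.23113208] [0.39080471 0.22498991]
203 [362 341  28  29 630] [375.13968254 354.57460317] [0.33124533 0.25386669]
216 [ 326  278   39   40 1192] [345.05369128 297.36241611] [0.43007676 0.30688234]
1 [ 0.39149262  0.22619421 -2.01560427] [ 0.0192  0.0408  0.0196  0.0409  0.0196  0.0404 -0.0584 -0.1222]
[[0.47   0.2375]
 [0.4104 0.2659]
 [0.3508 0.2943]
 [0.3717 0.1847]]
-1 [0.41002237 0.26499688 1.1245705 ] [-0.0003  0.0002  0.0002  0.0003  0.0003 -0.0001 -0.0002 -0.0004]
[[0.4506 0.1968]
 [0.391  0.2253]
 [0.3315 0.2538]
 [0.4299 0.3065]]
dropper_bottle [0.54280877 0.41106204]
timer [0.50267941 0.27255912]
crucible [0.35997459 0.33777738]
```

```bash
python3 - <<'E'
from h import *
from scipy.optimize import least_squares
A=r.get_image("top");S=r.get_image("side")
def tri(a,b):
    o=least_squares(lambda X:np.r_[proj(A,A["pose"],X)-a,proj(S,S["pose"],X)-b],[.4,.1,.2]);return o.x.round(3),o.fun.round(1)
for n,a,b in(("bluecock",(520,214),(294,112)),("browncock",(524,352),(397,110)),("redclamp",(586,230),(308,73)),("red2",(565,378),(411,94)),
 ("redcap",(322.9,202.7),(280,231)),("yellow",(250,254.8),(338,272)),("green",(358.3,178.8),(258,196)),("blue",(410.5,165.6),(243,188))): print(n,tri(a,b))
print([ray(A,p,A["pose"],.0) for p in((516,255),(516,290))])
c=A["color"][130:280,230:430]; cv2.imwrite("pics/crop.png",cv2.resize(c,None,fx=4,fy=4,interpolation=cv2.INTER_CUBIC))
E
```

```text
bluecock (array([0.556, 0.055, 0.169]), array([-0.,  0., -0., -0.]))
browncock (array([0.356, 0.055, 0.168]), array([-0. ,  0.1, -0.1, -0. ]))
redclamp (array([ 0.526, -0.013,  0.224]), array([-0. ,  0.2, -0.3, -0. ]))
red2 (array([0.321, 0.004, 0.183]), array([-0.1,  0.6, -0.9, -0. ]))
redcap (array([0.585, 0.347, 0.079]), array([-0.1,  0.7, -0.7, -0.1]))
yellow (array([0.501, 0.465, 0.081]), array([ 0.2, -1.6,  1.4,  0.1]))
green (array([0.619, 0.29 , 0.112]), array([-0. ,  0.5, -0.5, -0.1]))
blue (array([0.65 , 0.202, 0.083]), array([ 0. , -0.4,  0.4,  0.1]))
[array([ 5.07847401e-01, -1.02447814e-04]), array([0.44527966, 0.00179453])]
```

View pics/crop.png

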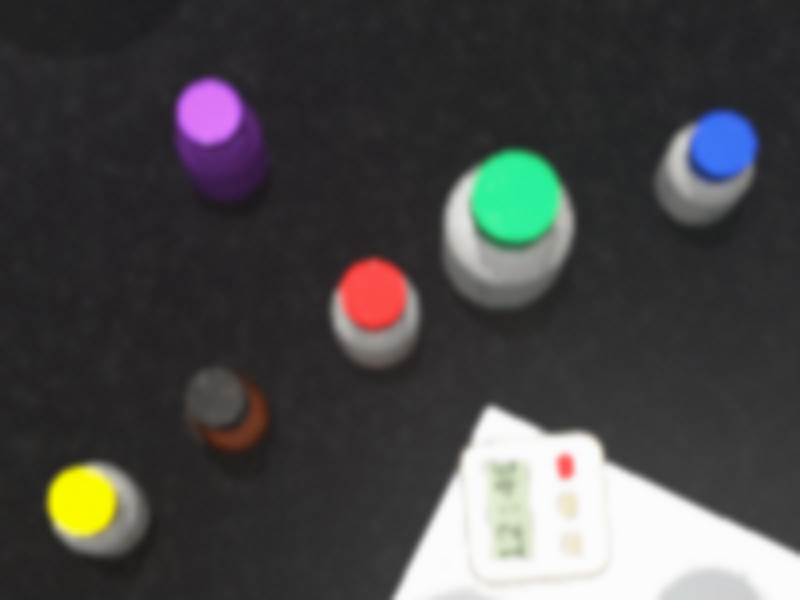

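The crop confirms it: the red cap is at crop (375,293). The purple look-alike (210,110) and the brown dropper (225,400) are separate. I start with red.

Call:
drive_tool:
  plan:
    - [[-1,0,0,0,1],[-1,0,0,0,1],[-1,0,0,0,1],[-1,0,0,0,1],[-1,0,0,0,1],[-1,0,0,0,1],[-1,0,0,0,1],[-1,0,0,0,1]]

```text
t: 1.87
eef_pos: [0.1516, 0.5547, 0.2387]
orientation: [-180.0, 0.0, 124.5]
contact_force: [0.1, 0.5, 0.2]
gripper_width: 0.999
finger_force: 0.0
```

Call:
drive_tool:
  plan:
    - [[-1,0,0,0,0.94],[-1,-1,0.68,0,0],[-1,-1,0.68,0,0],[-1,-1,0.68,0,0],[-1,-1,0.68,0,0],[-1,-1,0.68,0,0],[-1,-1,0.68,0,0],[-1,-1,0.68,0,0]]

```text
t: 2.53
eef_pos: [0.305, 0.4805, 0.2388]
orientation: [180.0, -0.0, 120.0]
contact_force: [-0.2, 0.4, 0.0]
gripper_width: 0.996
finger_force: 0.0
```

Call:
drive_tool:
  plan:
    - [[-1,-1,0.68,0,0],[-1,-1,0.68,0,0],[-1,-1,0.68,0,0],[-1,-1,0.68,0,0],[-1,-1,0.68,0,0],[-1,-1,0.68,0,0],[-1,0,0,0,0],[-1,0,0,0,0]]

```text
t: 3.2
eef_pos: [0.4355, 0.4173, 0.2385]
orientation: [-180.0, -0.0, 119.9]
contact_force: [-0.4, -0.3, -0.5]
gripper_width: 1.001
finger_force: 0.0
```

```bash
cat >> h.py <<'E'
def to(x,y,z):
    s=r.state(); from scipy.spatial.transform import Rotation as Ro
    R=Ro.from_euler("xyz",s["orientation"],degrees=True).as_matrix()
    d=R.T@(np.array([x,y,z])-s["eef_pos"])/.02
    print("t",round(s["t"],2),"pos",s["eef_pos"].round(4),"rpy",s["orientation"].round(1),"q",s["q"].round(1),"units",d.round(2),"F",s["contact_force"].round(1),"w",round(s["gripper_width"]*88,1))
E
python3 - <<'E'
from h import *
to(.585,.347,.066)
S=r.get_image("side"); cv2.imwrite("pics/side1.png",S["color"])
S=r.get_image("top"); cv2.imwrite("pics/top1.png",S["color"])
E
```

```text
t 3.2 pos [0.4355 0.4173 0.2385] rpy [-180.    -0.   119.9] q [32.5 13.9 87.9  0.  78.2  2.6] units [-6.78  4.73  8.62] F [-0.4 -0.3 -0.5] w 88.1
```

View pics/side1.png

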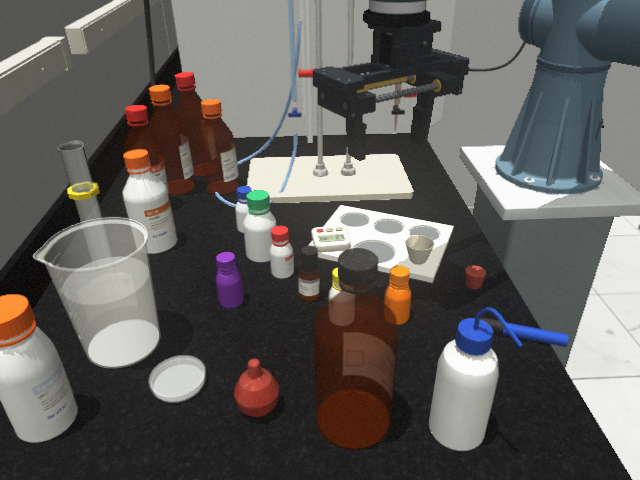

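View pics/top1.png

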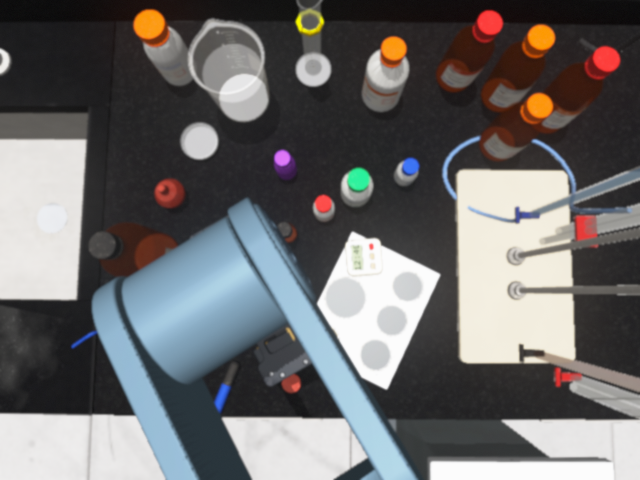

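The side view shows the gripper hanging clear above the board. The top view shows the wrist over the TCP, with no collision near the stand. On to red, and grasp by the cap.

Call:
drive_tool:
  plan:
    - [[-1,-0.97,0.676,0,0],[-1,-0.97,0.676,0,0],[-1,-0.97,0.676,0,0],[-1,-0.97,0.676,0,0],[-1,-0.97,0.676,0,0],[-1,-0.97,0.676,0,0],[-1,-0.97,0.676,0,0],[-1,0,0,0.62,0]]

```text
t: 3.97
eef_pos: [0.5883, 0.347, 0.2289]
orientation: [179.7, 0.1, 119.9]
contact_force: [0.2, 0.2, -0.4]
gripper_width: 1.002
finger_force: 0.0
```

Call:
drive_tool:
  plan:
    - [[-1,0,0,1,0],[-1,0,0,1,0],[-1,0,0,1,0],[-1,0,0,1,0],[-1,0,0,1,0],[-1,0,0,1,0],[-1,0,0,0,0],[-1,0,0,0,0]]

```text
t: 4.63
eef_pos: [0.5823, 0.3484, 0.1048]
orientation: [-179.8, -0.0, 120.1]
contact_force: [-0.9, -0.1, -0.5]
gripper_width: 1.002
finger_force: 0.0
```

```bash
python3 - <<'E'
from h import *
to(.585,.347,.066)
S=r.get_image("wrist"); cv2.imwrite("pics/w1.png",S["color"])
E
```

```text
t 4.63 pos [0.5823 0.3484 0.1048] rpy [-179.8   -0.   120.1] q [20.9 30.9 81.2  0.  68.1 -9.2] units [-0.13  0.09  1.94] F [-0.9 -0.1 -0.5] w 88.2
```

View pics/w1.png

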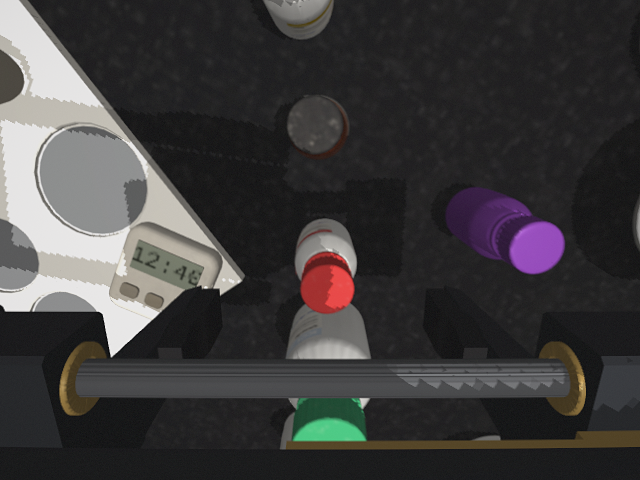

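Wrist view: the red cap is at (327,287), centred between the fingertips (≈205,300 and 440,300). Purple is off to the right at (535,245), and green (330,420) and the dropper (318,125) are clear. I'll check the cap position from this view.

```bash
cat >> h.py <<'E'
def wcap(hue,z,near,box=None):
    from scipy.spatial.transform import Rotation as Ro
    s=r.state(); im=r.get_image("wrist"); T=np.eye(4)
    T[:3,:3]=Ro.from_euler("xyz",s["orientation"],degrees=True).as_matrix(); T[:3,3]=s["eef_pos"]
    P=T@im["T_tool_cam"]; h=cv2.cvtColor(im["color"],cv2.COLOR_BGR2HSV)
    dh=np.abs((h[...,0].astype(int)-hue+90)%180-90)
    m=((dh<10)&(h[...,1]>110)&(h[...,2]>130)).astype(np.uint8)
    k,l,st,ce=cv2.connectedComponentsWithStats(m)
    for i in range(1,k):
        if st[i,4]>400: print(st[i],ce[i].round(1),ray(im,(st[i,0]+st[i,2]/2,st[i,1]+st[i,3]/2),P,z).round(4))
    print("predicted",near,proj(im,P,[*near,z]).round(1)); return im,P
E
python3 - <<'E'
from h import *
wcap(0,.079,(.585,.347))
E
```

```text
[ 298  262   53   49 2011] [324.3 286.2] [0.5853 0.3478]
predicted (0.585, 0.347) [323.1 287.5]
```

Call:
drive_tool:
  plan:
    - [[-1,-0.1,0.1,1,0],[-1,0,0,0.94,0],[-1,0,0,0,0],[1,0,0,0,0],[1,0,0,0,0],[1,0,0,0,0],[1,0,0,0,0],[1,0,0,0,0]]

```text
t: 5.4
eef_pos: [0.588, 0.3473, 0.0688]
orientation: [179.9, 0.0, 120.0]
contact_force: [-0.0, -0.7, -0.1]
gripper_width: 0.648
finger_force: 0.0
```

Call:
drive_tool:
  plan:
    - [[1,0,0,0,0],[1,0,0,0,0],[1,0,0,0,0],[1,0,0,0,0],[1,0,0,0,0],[1,0,0,0,0]]

```text
t: 5.9
eef_pos: [0.5873, 0.347, 0.0674]
orientation: [-180.0, -0.0, 120.0]
contact_force: [-0.9, -0.2, -0.3]
gripper_width: 0.295
finger_force: 30.0
```

Call:
drive_tool:
  plan:
    - [[1,0,0,-0.5,0],[1,0,0,-1,0],[1,0,0,-1,0],[1,0,0,-1,0],[1,0,0,-1,0],[1,-0.156,-0.481,0,0],[1,-0.312,-0.962,0,0],[1,-0.312,-0.962,0,0]]

```text
t: 6.57
eef_pos: [0.5535, 0.3094, 0.1587]
orientation: [179.9, 0.0, 120.0]
contact_force: [0.2, -0.3, -0.5]
gripper_width: 0.296
finger_force: 30.0
```

Call:
drive_tool:
  plan:
    - [[1,-0.312,-0.962,0,0],[1,-0.312,-0.962,0,0],[1,-0.312,-0.962,0,0],[1,-0.312,-0.962,0,0],[1,-0.312,-0.962,0,0],[1,-0.312,-0.962,0,0],[1,-0.312,-0.962,0,0],[1,-0.156,-0.481,0,0]]

```text
t: 7.23
eef_pos: [0.4505, 0.1956, 0.1579]
orientation: [-180.0, 0.0, 120.0]
contact_force: [0.3, 0.5, -1.6]
gripper_width: 0.293
finger_force: 30.0
```

Call:
drive_tool:
  plan:
    - [[1,0,0,0,0],[1,0,0,0,0]]

```text
t: 7.4
eef_pos: [0.4526, 0.1969, 0.1583]
orientation: [179.9, 0.0, 120.0]
contact_force: [0.0, -0.1, -0.8]
gripper_width: 0.294
finger_force: 30.0
```

```bash
python3 - <<'E'
from h import *
to(.4506,.1968,.0734)
S=r.get_image("top"); cv2.imwrite("pics/top2.png",S["color"])
W=r.get_image("wrist"); S=r.get_image("side")
cv2.imwrite("pics/w2.png",np.hstack([cv2.resize(W["color"],(400,300)),cv2.resize(S["color"][60:360,200:600],(400,300))]))
E
```

```text
t 7.4 pos [0.4526 0.1969 0.1583] rpy [179.9   0.  120. ] q [  9.7   5.1 108.    0.   66.9 -20.3] units [ 0.05 -0.09  4.24] F [ 0.  -0.1 -0.8] w 25.8
```

View pics/w2.png

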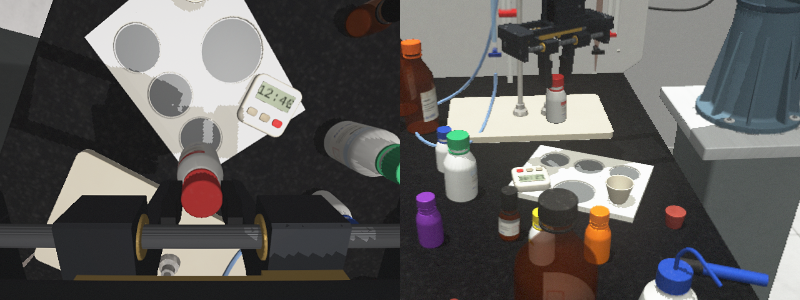

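Left half: the red bottle hangs upright over the well in front of the timer. Right half (side view) confirms it is vertical. Lower, release, and go to blue.

Call:
drive_tool:
  plan:
    - [[1,0.05,-0.1,1,0],[1,0,0,1,0],[1,0,0,1,0],[1,0,0,0.8,0],[1,0,0,0.4,0],[1,0,0,0,0],[1,0,0,0,0],[1,0,0,0,0]]

```text
t: 8.22
eef_pos: [0.4502, 0.1969, 0.0737]
orientation: [180.0, 0.0, 120.0]
contact_force: [-0.0, 0.1, -0.6]
gripper_width: 0.296
finger_force: 30.0
```

Call:
drive_tool:
  plan:
    - [[0,0,0,0,0],[-0.5,0,0,0,0],[-0.5,0,0,0,0],[-0.5,0,0,0,0],[-0.5,0,0,0,0],[-0.5,0,0,0,0]]

```text
t: 8.72
eef_pos: [0.4498, 0.1966, 0.0737]
orientation: [180.0, 0.0, 120.0]
contact_force: [-0.9, 0.0, 0.4]
gripper_width: 0.727
finger_force: 0.0
```

Call:
drive_tool:
  plan:
    - [[-0.5,0,0,-0.5,0],[-0.5,0,0,-1,0],[-0.5,0,0,-1,0],[-0.5,0,0,-1,0],[-1,0,0,-0.5,0],[-1,-0.53,0.97,0,0],[-1,-0.53,0.97,0,0],[-1,-0.53,0.97,0,0]]

```text
t: 9.38
eef_pos: [0.5169, 0.1983, 0.1543]
orientation: [179.9, 0.0, 120.0]
contact_force: [-0.6, 0.4, 0.4]
gripper_width: 1.0
finger_force: 0.0
```

Call:
drive_tool:
  plan:
    - [[-1,-0.53,0.97,0,0],[-1,-0.53,0.97,0,0],[-1,-0.53,0.97,0,0],[-1,-0.53,0.97,0,0],[-1,-0.53,0.97,0,0],[-1,-0.53,0.97,0,0],[-1,0,0,0,0],[-1,0,0,0,0]]

```text
t: 10.05
eef_pos: [0.6488, 0.2011, 0.153]
orientation: [-180.0, -0.0, 120.0]
contact_force: [-0.0, 0.7, -1.0]
gripper_width: 1.0
finger_force: 0.0
```

```bash
python3 - <<'E'
from h import *
to(.65,.2015,.066); wcap(111,.079,(.65,.2015))
E
```

```text
t 10.05 pos [0.6488 0.2011 0.153 ] rpy [-180.   -0.  120.] q [  7.2  27.8  79.7   0.   72.5 -22.8] units [-0.01  0.06  4.35] F [-0.   0.7 -1. ] w 88.0
[ 308  231   38   39 1149] [326.6 250.8] [0.6499 0.2046]
predicted (0.65, 0.2015) [324.6 254.6]
```

Call:
drive_tool:
  plan:
    - [[-1,0.07,0.06,1,0],[-1,0,0,1,0],[-1,0,0,1,0],[-1,0,0,1,0],[-1,0,0,0.35,0],[-1,0,0,0,0],[1,0,0,0,0],[1,0,0,0,0]]

```text
t: 10.77
eef_pos: [0.6498, 0.2034, 0.0683]
orientation: [179.9, 0.1, 120.0]
contact_force: [-0.3, -0.2, 0.0]
gripper_width: 0.871
finger_force: 0.0
```

Call:
drive_tool:
  plan:
    - [[1,0,0,0,0],[1,0,0,0,0],[1,0,0,0,0],[1,0,0,0,0],[1,0,0,0,0],[1,0,0,0,0],[1,0,0,0,0],[1,0,0,0,0]]

```text
t: 11.43
eef_pos: [0.6489, 0.2031, 0.0664]
orientation: [-180.0, -0.0, 120.0]
contact_force: [-0.1, 0.5, 0.1]
gripper_width: 0.299
finger_force: 30.0
```

Call:
drive_tool:
  plan:
    - [[1,0,0,-0.5,0],[1,0,0,-1,0],[1,0,0,-1,0],[1,0,0,-1,0],[1,0,0,-1,0],[1,0,0,-1,0],[1,0.39,-0.48,0,0],[1,0.78,-0.96,0,0]]

```text
t: 12.1
eef_pos: [0.615, 0.2084, 0.1796]
orientation: [179.7, 0.1, 119.9]
contact_force: [-0.0, 0.8, -0.6]
gripper_width: 0.296
finger_force: 30.0
```

Call:
drive_tool:
  plan:
    - [[1,0.78,-0.96,0,0],[1,0.78,-0.96,0,0],[1,0.78,-0.96,0,0],[1,0.78,-0.96,0,0],[1,0.78,-0.96,0,0],[1,0.78,-0.96,0,0],[1,0.78,-0.96,0,0],[1,0.78,-0.96,0,0]]

```text
t: 12.77
eef_pos: [0.4158, 0.2403, 0.1772]
orientation: [180.0, 0.0, 120.0]
contact_force: [-1.2, 0.1, -0.5]
gripper_width: 0.302
finger_force: 30.0
```

Call:
drive_tool:
  plan:
    - [[1,0.78,-0.96,0,0],[1,0.78,-0.96,0,0],[1,0.78,-0.96,0,0],[1,0.39,-0.48,0,0],[1,0,0,0,0],[1,0,0,0,0]]

```text
t: 13.27
eef_pos: [0.332, 0.2542, 0.1773]
orientation: [179.9, 0.0, 120.1]
contact_force: [-0.2, -0.3, -0.1]
gripper_width: 0.294
finger_force: 30.0
```

```bash
python3 - <<'E'
from h import *
to(.3315,.2538,.0735)
W=r.get_image("wrist"); S=r.get_image("side")
cv2.imwrite("pics/w3.png",np.hstack([cv2.resize(W["color"],(400,300)),cv2.resize(S["color"][60:360,200:600],(400,300))]))
E
```

```text
t 13.27 pos [0.332  0.2542 0.1773] rpy [179.9   0.  120.1] q [ 21.1  -6.8 117.2  -0.   69.4  -9. ] units [-0.   -0.04  5.19] F [-0.2 -0.3 -0.1] w 25.9
```

View pics/w3.png

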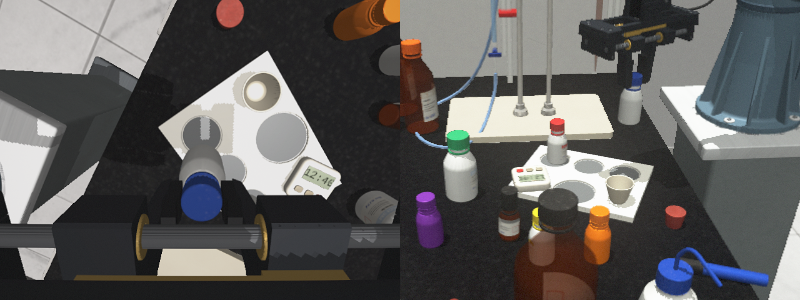

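Red stands in its well, and blue is upright over the well in front of the crucible. Lower, release, and go to yellow.

Call:
drive_tool:
  plan:
    - [[1,0,0,1,0],[1,0,0,1,0],[1,0,0,1,0],[1,0,0,1,0],[1,0,0,0.8,0],[1,0,0,0.42,0],[1,0,0,0,0],[1,0,0,0,0]]

```text
t: 14.03
eef_pos: [0.3324, 0.2537, 0.072]
orientation: [-180.0, 0.0, 120.0]
contact_force: [0.1, 0.5, 0.4]
gripper_width: 0.293
finger_force: 30.5
```

Call:
drive_tool:
  plan:
    - [[1,0,0,0,0],[0,0,0,0,0],[-0.5,0,0,0,0],[-0.5,0,0,0,0],[-0.5,0,0,0,0],[-0.5,0,0,0,0],[-0.5,0,0,0,0]]

```text
t: 14.62
eef_pos: [0.3314, 0.2539, 0.0722]
orientation: [180.0, 0.0, 120.0]
contact_force: [1.4, -0.1, 1.6]
gripper_width: 0.726
finger_force: 0.0
```

Call:
drive_tool:
  plan:
    - [[-0.5,0,0,-0.5,0],[-0.5,0,0,-1,0],[-0.5,0,0,-1,0],[-0.5,0,0,-1,0],[-1,0,0,-0.5,0],[-1,0.38,0.97,0,0],[-1,0.38,0.97,0,0],[-1,0.38,0.97,0,0]]

```text
t: 15.28
eef_pos: [0.3709, 0.3034, 0.1523]
orientation: [179.9, 0.0, 120.0]
contact_force: [0.1, -0.3, 0.1]
gripper_width: 0.998
finger_force: 0.0
```

Call:
drive_tool:
  plan:
    - [[-1,0.38,0.97,0,0],[-1,0.38,0.97,0,0],[-1,0.38,0.97,0,0],[-1,0.38,0.97,0,0],[-1,0.38,0.97,0,0],[-1,0.38,0.97,0,0],[-1,0.38,0.97,0,0],[-1,0.38,0.97,0,0]]

```text
t: 15.95
eef_pos: [0.4747, 0.4337, 0.1512]
orientation: [-179.9, 0.0, 120.0]
contact_force: [0.1, 0.2, -0.5]
gripper_width: 1.003
finger_force: 0.0
```

Call:
drive_tool:
  plan:
    - [[-1,0.38,0.97,0,0],[-1,0.38,0.97,0,0],[-1,0,0,0,0],[-1,0,0,0,0]]

```text
t: 16.28
eef_pos: [0.5001, 0.4656, 0.1509]
orientation: [-179.9, 0.0, 120.0]
contact_force: [-0.2, -0.8, -0.2]
gripper_width: 1.001
finger_force: 0.0
```

```bash
python3 - <<'E'
from h import *
to(.5,.465,.066); im,P=wcap(30,.079,(.5,.465)); cv2.imwrite("pics/w4.png",im["color"])
E
```

```text
t 16.28 pos [0.5001 0.4656 0.1509] rpy [-179.9    0.   120. ] q [33.  28.4 79.1 -0.  72.6  3. ] units [-0.02 -0.02  4.24] F [-0.2 -0.8 -0.2] w 88.1
[ 298  225   44   49 1684] [319.5 249.8] [0.4968 0.4681]
predicted (0.5, 0.465) [322.  256.1]
```

View pics/w4.png

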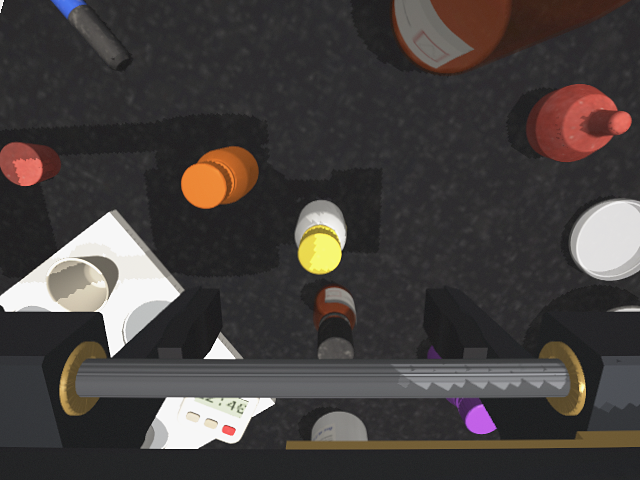

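The yellow cap is at (320,252), centred between the fingers. Orange (205,185) and the dropper (335,320) are clear. Grasp yellow.

Call:
drive_tool:
  plan:
    - [[-1,0.1,0,1,0],[-1,0,0,1,0],[-1,0,0,1,0],[-1,0,0,1,0],[-1,0,0,0.24,0],[-1,0,0,0,0],[1,0,0,0,0],[1,0,0,0,0]]

```text
t: 17.0
eef_pos: [0.5001, 0.4677, 0.0692]
orientation: [179.9, -0.0, 120.0]
contact_force: [0.2, -0.6, -0.1]
gripper_width: 0.873
finger_force: 0.0
```

Call:
drive_tool:
  plan:
    - [[1,0,0,0,0],[1,0,0,0,0],[1,0,0,0,0],[1,0,0,0,0],[1,0,0,0,0],[1,0,0,0,0],[1,0,0,0,0],[1,0,0,0,0]]

```text
t: 17.67
eef_pos: [0.4993, 0.4673, 0.0672]
orientation: [-180.0, 0.0, 120.0]
contact_force: [-0.7, -0.4, -0.4]
gripper_width: 0.294
finger_force: 30.0
```

Call:
drive_tool:
  plan:
    - [[1,0,0,-0.5,0],[1,0,0,-1,0],[1,0,0,-1,0],[1,0,0,-1,0],[1,0,0,-1,0],[1,0,0,-1,0],[1,-0.35,-0.49,0,0],[1,-0.7,-0.97,0,0]]

```text
t: 18.33
eef_pos: [0.486, 0.4363, 0.1803]
orientation: [179.7, -0.0, 120.1]
contact_force: [0.5, -0.9, -0.5]
gripper_width: 0.298
finger_force: 30.0
```

Call:
drive_tool:
  plan:
    - [[1,-0.7,-0.97,0,0],[1,-0.7,-0.97,0,0],[1,-0.7,-0.97,0,0],[1,-0.7,-0.97,0,0],[1,-0.7,-0.97,0,0],[1,-0.7,-0.97,0,0],[1,-0.7,-0.97,0,0],[1,-0.7,-0.97,0,0]]

```text
t: 19.0
eef_pos: [0.4057, 0.259, 0.1779]
orientation: [180.0, 0.0, 120.0]
contact_force: [-0.4, -0.1, -0.5]
gripper_width: 0.299
finger_force: 30.0
```

Call:
drive_tool:
  plan:
    - [[1,-0.7,-0.97,0,0],[1,-0.35,-0.49,0,0],[1,0,0,0,0],[1,0,0,0,0]]

```text
t: 19.33
eef_pos: [0.392, 0.2273, 0.1781]
orientation: [179.9, 0.0, 119.9]
contact_force: [0.6, 0.1, -0.1]
gripper_width: 0.295
finger_force: 30.0
```

```bash
python3 - <<'E'
from h import *
to(.391,.2253,.0735)
W=r.get_image("wrist"); S=r.get_image("side")
cv2.imwrite("pics/w5.png",np.hstack([cv2.resize(W["color"],(400,300)),cv2.resize(S["color"][60:360,200:600],(400,300))]))
E
```

```text
t 19.33 pos [0.392  0.2273 0.1781] rpy [179.9   0.  119.9] q [ 15.   -1.8 112.5   0.   69.2 -14.9] units [-0.06 -0.1   5.23] F [ 0.6  0.1 -0.1] w 26.0
```

View pics/w5.png

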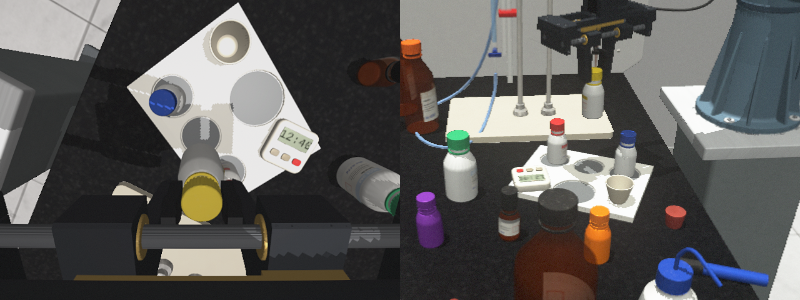

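Red and blue are standing in their wells, and yellow is upright over the middle well. Lower, release, and go to green.

Call:
drive_tool:
  plan:
    - [[1,-0.06,-0.1,1,0],[1,0,0,1,0],[1,0,0,1,0],[1,0,0,1,0],[1,0,0,0.8,0],[1,0,0,0.43,0],[1,0,0,0,0],[1,0,0,0,0]]

```text
t: 20.1
eef_pos: [0.3907, 0.2258, 0.0726]
orientation: [-180.0, -0.0, 120.1]
contact_force: [0.2, -0.1, -1.3]
gripper_width: 0.296
finger_force: 30.1
```

Call:
drive_tool:
  plan:
    - [[1,0,0,0,0],[0,0,0,0,0],[-0.2,0,0,0,0],[-0.2,0,0,0,0],[-0.2,0,0,0,0],[-0.2,0,0,0,0],[-0.2,0,0,0,0]]

```text
t: 20.68
eef_pos: [0.3903, 0.2251, 0.0728]
orientation: [180.0, 0.0, 120.0]
contact_force: [-0.5, 0.5, -0.6]
gripper_width: 0.598
finger_force: 0.0
```

Call:
drive_tool:
  plan:
    - [[-0.2,0,0,-0.5,0],[-0.2,0,0,-1,0],[-0.2,0,0,-1,0],[-0.2,0,0,-1,0],[-1,0,0,-1,0],[-1,0,0,-0.6,0],[-1,-0.24,0.96,0,0],[-1,-0.24,0.96,0,0]]

```text
t: 21.35
eef_pos: [0.4293, 0.2364, 0.177]
orientation: [179.8, 0.1, 120.0]
contact_force: [-0.1, -0.5, 0.2]
gripper_width: 0.878
finger_force: 0.0
```

Call:
drive_tool:
  plan:
    - [[-1,-0.24,0.96,0,0],[-1,-0.24,0.96,0,0],[-1,-0.24,0.96,0,0],[-1,-0.24,0.96,0,0],[-1,-0.24,0.96,0,0],[-1,-0.24,0.96,0,0],[-1,-0.24,0.96,0,0],[-1,-0.24,0.96,0,0]]

```text
t: 22.02
eef_pos: [0.5814, 0.2798, 0.1755]
orientation: [180.0, 0.0, 120.0]
contact_force: [0.3, 0.2, -0.4]
gripper_width: 0.998
finger_force: 0.0
```

Call:
drive_tool:
  plan:
    - [[-1,-0.24,0.96,0,0],[-1,-0.24,0.96,0,0],[-1,0,0,0,0],[-1,0,0,0,0]]

```text
t: 22.35
eef_pos: [0.6188, 0.2903, 0.1748]
orientation: [-180.0, -0.0, 120.0]
contact_force: [-0.2, -0.7, 0.0]
gripper_width: 1.0
finger_force: 0.0
```

```bash
python3 - <<'E'
from h import *
to(.619,.29,.094); wcap(77,.112,(.619,.29))
E
```

```text
t 22.35 pos [0.6188 0.2903 0.1748] rpy [-180.   -0.  120.] q [ 15.2  27.1  78.1  -0.   74.8 -14.8] units [-0.02  0.    4.04] F [-0.2 -0.7  0. ] w 88.0
[ 294  231   59   55 2429] [323.2 257.2] [0.6187 0.2915]
predicted (0.619, 0.29) [322.7 260.9]
```

Call:
drive_tool:
  plan:
    - [[-1,0,0,1,0],[-1,0.03,0.02,1,0],[-1,0,0,1,0],[-1,0,0,0.8,0],[-1,0,0,0.24,0],[-1,0,0,0,0],[1,0,0,0,0],[1,0,0,0,0]]

```text
t: 23.07
eef_pos: [0.6194, 0.2915, 0.0958]
orientation: [179.9, 0.0, 120.0]
contact_force: [0.1, 0.2, -0.9]
gripper_width: 0.874
finger_force: 0.0
```

Call:
drive_tool:
  plan:
    - [[1,0,0,0,0],[1,0,0,0,0],[1,0,0,0,0],[1,0,0,0,0],[1,0,0,0,0],[1,0,0,0,0],[1,0,0,0,0],[1,0,0,0,0]]

```text
t: 23.73
eef_pos: [0.6187, 0.2912, 0.0939]
orientation: [180.0, -0.0, 120.0]
contact_force: [-0.2, -0.3, 0.7]
gripper_width: 0.403
finger_force: 30.0
```

Call:
drive_tool:
  plan:
    - [[1,0,0,-0.5,0],[1,0,0,-1,0],[1,0,0,-1,0],[1,0,0,-1,0],[1,0.34,-0.48,0,0],[1,0.68,-0.97,0,0],[1,0.68,-0.97,0,0],[1,0.68,-0.97,0,0]]

```text
t: 24.4
eef_pos: [0.535, 0.2983, 0.1641]
orientation: [-180.0, -0.0, 120.0]
contact_force: [-0.1, 0.5, -3.0]
gripper_width: 0.403
finger_force: 30.0
```

Call:
drive_tool:
  plan:
    - [[1,0.68,-0.97,0,0],[1,0.68,-0.97,0,0],[1,0.68,-0.97,0,0],[1,0.68,-0.97,0,0],[1,0.34,-0.48,0,0],[1,0,0,0,0],[1,0,0,0,0]]

```text
t: 24.98
eef_pos: [0.4304, 0.3081, 0.1645]
orientation: [179.9, 0.0, 120.1]
contact_force: [0.9, -0.2, -2.9]
gripper_width: 0.4
finger_force: 30.0
```

```bash
python3 - <<'E'
from h import *
to(.4299,.3065,.100)
W=r.get_image("wrist"); S=r.get_image("side")
cv2.imwrite("pics/w6.png",np.hstack([cv2.resize(W["color"],(400,300)),cv2.resize(S["color"][60:360,200:600],(400,300))]))
E
```

```text
t 24.98 pos [0.4304 0.3081 0.1645] rpy [179.9   0.  120.1] q [ 22.7   9.1 102.6  -0.   68.2  -7.3] units [-0.05 -0.07  3.23] F [ 0.9 -0.2 -2.9] w 35.2
```

View pics/w6.png

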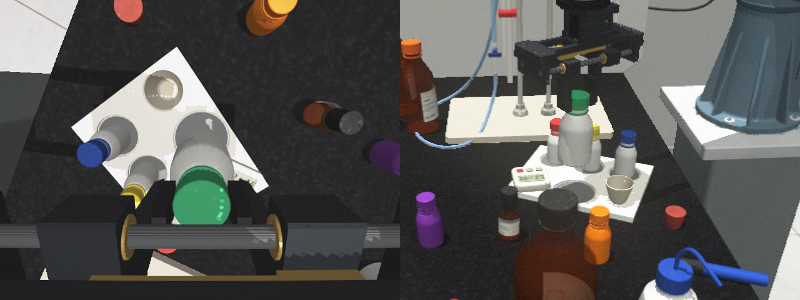

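Green hangs upright over the large well between the timer and crucible, and the other three stand in place. Lower, release and retreat.

Call:
drive_tool:
  plan:
    - [[1,-0.05,-0.07,1,0],[1,0,0,1,0],[1,0,0,0.8,0],[1,0,0,0.43,0],[1,0,0,0,0],[1,0,0,0,0],[1,0,0,0,0]]

```text
t: 25.67
eef_pos: [0.4302, 0.3062, 0.0995]
orientation: [180.0, 0.0, 120.0]
contact_force: [-0.1, -0.6, -2.7]
gripper_width: 0.401
finger_force: 30.0
```

Call:
drive_tool:
  plan:
    - [[0,0,0,0,0],[-0.4,0,0,0,0],[-0.4,0,0,0,0],[-0.4,0,0,0,0],[-0.4,0,0,0,0],[-0.4,0,0,0,0],[-0.4,0,0,0,0]]

```text
t: 26.25
eef_pos: [0.4293, 0.3063, 0.0994]
orientation: [180.0, 0.0, 120.0]
contact_force: [-0.8, 0.2, 0.4]
gripper_width: 0.7
finger_force: 0.0
```

Call:
drive_tool:
  plan:
    - [[-0.4,0,0,-0.5,0],[-0.4,0,0,-1,0],[-0.4,0,0,-1,0],[-0.4,0,0,-1,0],[-0.4,0,0,-1,0],[-0.4,0,0,-1,0],[-0.4,0,0,-1,0],[-0.4,0.6,0,0,0]]

```text
t: 26.92
eef_pos: [0.4261, 0.3169, 0.2346]
orientation: [179.5, 0.1, 119.9]
contact_force: [1.0, 0.3, 0.1]
gripper_width: 0.701
finger_force: 0.0
```

Call:
drive_tool:
  plan:
    - [[-0.4,1,0,0,0],[-0.4,1,0,0,0],[-0.4,1,0,0,0],[-0.4,1,0,0,0],[-0.4,1,0,0,0],[-0.4,1,0,0,0],[-0.4,1,0,0,0],[-0.4,1,0,0,0]]

```text
t: 27.58
eef_pos: [0.3418, 0.4563, 0.2288]
orientation: [-180.0, -0.0, 120.0]
contact_force: [0.6, 1.7, 0.4]
gripper_width: 0.704
finger_force: 0.0
```

Call:
drive_tool:
  plan:
    - [[-0.4,0.8,-0.6,0,0],[-0.4,0.8,-0.6,0,0],[-0.4,0.8,-0.6,0,0],[-0.4,0.8,-0.6,0,0],[-0.4,0.8,-0.6,0,0],[-0.4,0,0,0,0],[-0.4,0,0,0,0],[-0.4,0,0,0,0]]

```text
t: 28.25
eef_pos: [0.2513, 0.4944, 0.2291]
orientation: [-180.0, 0.0, 120.0]
contact_force: [0.1, -0.8, 0.4]
gripper_width: 0.701
finger_force: 0.0
```

```bash
python3 - <<'E'
from h import *
to(.43,.3065,.1)
T=r.get_image("top")["color"]; S=r.get_image("side")["color"]
cv2.imwrite("pics/end.png",np.hstack([cv2.resize(T[140:410,230:460],(400,470)),cv2.resize(S[150:360,200:480],(400,470))]))
E
```

```text
t 28.25 pos [0.2513 0.4944 0.2291] rpy [-180.    0.  120.] q [50.8  8.3 95.6 -0.  76.1 20.8] units [-12.6    3.03   6.46] F [ 0.1 -0.8  0.4] w 61.7
```

View pics/end.png

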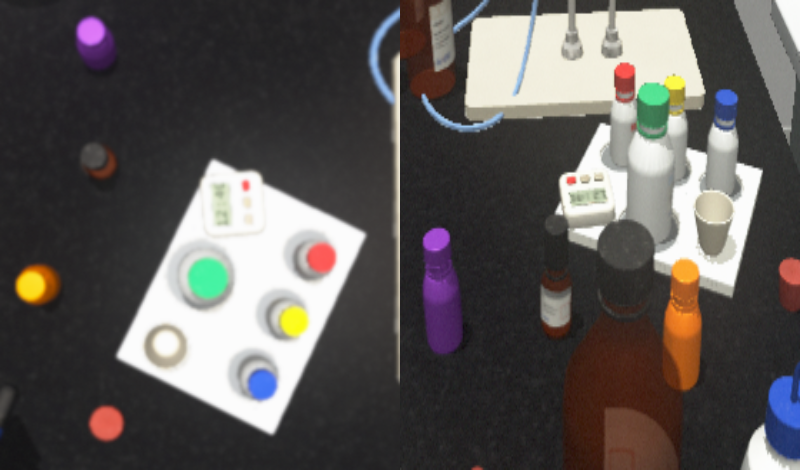

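All four bottles stand upright, centred in the right wells. The dropper and the look-alikes have not moved.

```bash
python3 -c "
from station import r
print(r.finish_job())"
```

```text
the job is handed in; nothing more can be done
None
```

The job is handed in at about 28 s: the red, blue, yellow and green bottles stand upright in their wells in the final pictures, and the dropper bottle and look-alikes were not touched.

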